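# Bleed the air manifold with its bayonet key

## Robot

A 7-joint arm with a two-finger parallel gripper is mounted at the origin on a cart in front of the work surface, level with it; the furniture and walls round the work are solid. World frame = base frame: x ahead of the robot, y to its left, z up, the work surface at z = 0. Lengths are in mm, angles in rad, forces in N, time in s.
With the tool pointing down it reaches from about 350 to 900 mm from the base axis. Payload 7.2 kg.
Tool frame: the origin (TCP) lies at the centre of the arm's flange, where the gripper is bolted on; the fingertips stand 173 mm ahead of it and the grasp point (between the pads) lies 155 mm ahead of it; z points along the fingers, y is the line along which they close (so a half turn about z gives the same grasp; the last joint's range is limited). The gripper opens to 85 mm and grips with 20 to 120 N. Pads are 22 mm wide; open, the fingers measure 114 mm over their backs; the gripper's body (76 mm by 85 mm) begins 54 mm behind the grasp point. The pads swing forward as they close: fully open they stand 13 mm farther back than shut.
Start: joints at [-1.285, 0.411, -0.013, 1.596, 0.006, 1.134, -0.082], TCP at [216.549, 586.284, 404.697] pointing down, gripper open.
Joint ranges: [-2.95, 2.95], [-0.29, 1.99], [-1.47, 1.44], [0.14, 2.54], [-1.03, 4.17], [0.13, 1.85], [-2.86, 2.86]. Speed limits (rad/s): [2.39, 2.39, 3.01, 3.01, 3.14, 3.14, 3.14].

## Interface

Orientations are given as a unit quaternion [x, y, z, w].
In Python, from cell import r, eyes, recognise, tip_of gives the robot as it stands. The module is installed in compiled form; this text tells all that it offers.
- The arm moves only by the tool creep_tool, called after ">>>" by a JSON object that holds its "op" and its "data". Schema: {"type":"object","properties":{"motion":{"type":"array","items":{"type":"object","properties":{"jaw":{"type":"number"},"tx":{"type":"number"},"ty":{"type":"number"},"tz":{"type":"number"},"turn":{"type":"number"}},"additionalProperties":false,"required":["jaw"]},"minItems":1,"maxItems":8},"grip_force":{"type":"number"},"only":{"type":"string"},"quiet":{"type":"boolean"},"lines":{"type":"string"}},"required":["motion"],"additionalProperties":false}. motion is a list of rows, 1 to 8 of them, each an object with the fields jaw (the opening from 0.0 (shut) to 1.0 (fully open)), tx, ty, tz (the shift in shares of 50 cm (1.0 is 50 cm)), turn (a turn about the tool's z in fractions of the full range, 1 being 2 pi rad); a field left out counts as zero (the opening has to be given); each row is the pose to reach, as a shift and turn from the pose commanded when the call began, along the tool's axes at that moment; what a row does not reach only later rows make up. A row lasts 1/10 s, in which the tool goes at most 50 mm and 0.15 rad, less where a joint would pass 70% of its speed; a pose out of reach is approached as far as the arm can. The fingers move at their own pace and stop on an object; grip_force is the grip in N (left out, the last holds). Time passes only in rows, so rows that do not move let the fingers close. The tool returns the time, the measured TCP pose, the force, the opening and the grip force at its end. only (a regular expression) keeps the lines of the reply that match it, lines (a string "A,B") keeps lines A to B, and quiet returns only ok. No shift or turn number may pass 1 either way. Input that does not fit is refused with a message, and nothing moves.
- r.read_state(): the state, without advancing time (a new reading comes with each control period).
- eyes.capture(name): name is "side" or "top" or "wrist"; returns the picture (400x640x3 uint8, red, green, blue); there is no depth.
- eyes.camera_params(name): a dict with "mtx" (3x3 intrinsics, pixels), "distortion" ([k1, k2, p1, p2, k3] as OpenCV has them; the pictures are not rectified), "pose" (4x4, takes a point from camera to world coordinates). Camera axes: x right, y up, looking along -z (the intrinsics and any distortion apply to the point x, -y, -z); pixel columns grow to the right and rows downward; lengths in mm; the calibration is good to about 2 mm. A picture is of the moment at which its call begins: read the wrist's pose just before it. camera_params takes no time and is no camera call; for the wrist camera it gives the pose at the moment of the call.
- r.sign_off(): hands the job in; it is judged then, once.
Trained networks look in the newest picture that a camera, given by its name, has taken for a name from the list of things; names that differ only in an ending like _2 or _b are one class to them, and where a whole thing is asked for, a point or a joint stands for the part that bears it (a point fixed in the world has none). Each returns a list of dicts, best first, with "p" (0 to 1); they miss things now and then, are a little off and sometimes report something else, mostly with a low value. They report only what shows in the picture. A call takes as long as a camera call. They do not tell look-alikes from the thing itself.
- recognise(camera, thing): "centre" ([row, column] in pixels, amid what is visible of it).
- tip_of(camera, thing): "centre" ([row, column] in pixels: a listed point, or the origin of a listed thing).
The state is a dict: "time": time; "joint_positions": joint angles; "qvel": joint speeds; "joint_efforts": joint torques, N m; "tool_pos": TCP position; "eef_rot": TCP orientation; "wrist_force": force on the tool from outside, world axes, zero at the start; "wrist_torque": the same for the moment, N m; "finger_gap": opening from 0.0 (shut) to 1.0 (fully open); "gripper_force": force on a finger pad.
Only numpy, scipy, OpenCV 4.12 (cv2) and the standard library are available. Lean on these libraries where they do the work, as an engineer would, in place of code of your own. Each camera call takes 0.05 s, during which the arm holds its last target. There are 200 camera calls.

## Task

Bleed the compressed-air manifold: take the red bleed key out of its wooden block, put it upright into the slotted port on top of the manifold, push it in against the spring, then twist it a quarter turn clockwise (seen from above). The valve closes by its springs when let go, so finish while still gripping the key, pressed fully home and turned a quarter turn; leave the other things on the bench where they are.

Things in the scene. Friction and masses are not known exactly. Their poses are not given: they have to be found in the camera images.
- bleed_key: Loose upright bayonet key, 0.08 to 0.17 kg. Origin on its axis at its pins; z up, x along pins and wing; a half turn about z is the same key. At z = 0 a cross pin, 8 mm thick, 40 long (x); shaft 22 mm diameter, z -15 to 25 mm; foot: tongue 18 (x) by 8 (y), z -26 to -14; black collar 48 mm diameter, z 24 to 28. Starts in the wooden block, collar resting on its top.
- key_grip (a point): Middle of the key's red ribbed wing, 45 mm above the key's origin, axes as the key's. The wing is 54 (x) by 20 (y) by 34 mm tall, 17 mm above and below this point, and stands on the collar; grip it across its 20 mm thickness with the fingertips just above the collar.
- key_block: Fixed light wooden storage block 85x70x60 mm (x, y, z), origin at the centre of its underside. A hole 45 (x) by 28 (y) mm passes through it from the top; the key stands in it, pins within about 15 degrees of the block's x, key origin 36 mm above the bench, free to be lifted straight out.
- manifold: Fixed blue air manifold, aluminium top, 76x76 mm, 60 mm high, base plate 104x84. Origin at the centre of its underside; the port's axis is its z axis. Brass hose couplings reach out to 66 mm on its +y and -y sides, a round gauge 60 mm out on -x. A yellow dot on top at +y and at -y marks where the pins point after the quarter turn.
- port (a point): Centre of the port's mouth, on the manifold's axis 60 mm above its underside, axes as the manifold's. Bore 26 mm with a straight slot 44 long (x) by 12 mm wide for the pins, through a top plate 8 mm thick; wide cavity beneath. Key origin heights from here: -4 mm standing on the sprung follower, below -12 the pins are under the plate and it can turn, -18 at the stop (fully home).
- bleed_turn (a joint): Turn of the port's sprung follower, rad: 0 at rest, only clockwise seen from above, stop 1.55 (key at about 98 degrees). The key's tongue sits in its 11 mm wide notch with 0.17 rad play, so it lags the key. Springs: push 6 N at first contact, 14 N after the 14 mm to the stop; twist about 0.1 N m. If let go, the key rises 6 mm to the plate and turns part way back.
- screw_box: Bystander: small yellow cardboard box of screws, 61x90x46 mm, origin at the centre of its underside. Leave it alone.
- masking_tape: Bystander: roll of pale yellow masking tape lying flat, 104 mm across, 25 mm high, origin at the centre of its underside. Leave it alone.
- oil_can: Bystander: dark green oil can with a pale spout, 64x64x170 mm, origin at the centre of its underside. Leave it alone.
Not all that is in view belongs to the job. Leave any blue look-alike of the bleed_key alone.

How it is judged (in metres and radians):
On the way, in this order (a step that is already met when the one before it is completed fails the run):
1. the key is lifted out of its wooden block, held in the fingers (height (world z) of bleed_key above 0.088 m and contact force between the fingers and bleed_key above 1 N), for 0.1 s.
2. the key is pressed down in the port, its pins still along the slot (z of bleed_key in the frame of manifold below 0.05 m and horizontal distance between bleed_key and manifold below 0.004 m and angle between the x axis of bleed_key and the x axis of manifold, either way round below 0.4 rad), for 0.05 s.
At the end, for the whole second after the job is handed in: The fingers hold the key (over 2 N); it is upright in the port (within 0.12 rad, 4 mm of the axis), pressed home to within 3 mm of its stop (origin under 45 mm above the manifold's underside), turned clockwise a quarter turn within 15 degrees (the follower past 1.05 rad) and still (z of bleed_key in the frame of manifold between 0.038 and 0.045 m and horizontal distance between bleed_key and manifold below 0.004 m and angle between bleed_key's own z axis and vertical below 0.12 rad and angle between the x axis of bleed_key and the x axis of manifold, either way round above 1.31 rad and value of joint bleed_turn above 1.05 rad and contact force between the fingers and bleed_key above 2 N and linear speed of bleed_key below 0.02 m/s); the arm keeps its last pose, push and grip.
It fails at once if a bystander (screw box, masking tape, oil can) is shifted by more than 3 cm (distance of any of screw_box, masking_tape, oil_can from where it was at the start of the episode above 0.03 m).
It fails at once if the oil can is tipped (angle between oil_can's own z axis and vertical above 0.5 rad).
It also fails if it takes over 46 s, if anything falls off the work surface, if the arm or the gripper's body presses on something with over 40 N, if the wrist force passes 120 N, or if a joint passes its speed limit or range.

## Working session

There is one attempt and no reset: what is moved stays moved. The work goes in short steps, Python scripts to look and compute and a tool call to move; the robot and the scene stay as the last step left them, time stands still between calls to the robot, and variables do not carry over. Pictures are saved under pics/ and viewed, at most 10 in all, crops included, and the job is handed in when it is done.

```bash
mkdir -p pics
```

Create h.py:
```python
import numpy as np, cv2
from cell import r, eyes, recognise, tip_of
from scipy.spatial.transform import Rotation as R
def ray(cam,rc,P=None):
    P=P or eyes.camera_params(cam); T=np.array(P["pose"])
    u=cv2.undistortPoints(np.array([[[rc[1],rc[0]]]],float),np.array(P["mtx"]),np.array(P["distortion"]))[0,0]
    d=T[:3,:3]@np.array([u[0],-u[1],-1]); return T[:3,3],d/np.linalg.norm(d)
def atz(cam,rc,z,P=None):
    o,d=ray(cam,rc,P); return o+d*(z-o[2])/d[2]
def proj(cam,p,P=None):
    P=P or eyes.camera_params(cam); T=np.array(P["pose"]); q=T[:3,:3].T@(np.array(p,float)-T[:3,3])
    x=cv2.projectPoints(np.array([[q[0],-q[1],-q[2]]]),np.zeros(3),np.zeros(3),np.array(P["mtx"]),np.array(P["distortion"]))[0][0,0]
    return x[::-1]
def meet(a,b):
    A=np.zeros((3,3));y=np.zeros(3)
    for o,d in(a,b):
        M=np.eye(3)-np.outer(d,d);A+=M;y+=M@o
    p=np.linalg.solve(A,y);return p,[float(np.linalg.norm(np.cross(p-o,d))) for o,d in(a,b)]
def save(cam,name):
    im=eyes.capture(cam);cv2.imwrite("pics/"+name,im[:,:,::-1]);return im
```

Run:
```python
from h import *
np.set_printoptions(precision=1,suppress=True)
s=r.read_state();print(s["time"],s["tool_pos"],s["eef_rot"])
I=[save(c,c+"0.png") for c in("top","side")]
for c in("top","side"):
    print(c,np.array(eyes.camera_params(c)["pose"])[:3,3])
    for t in("bleed_key","key_grip","key_block","manifold","port","oil_can","screw_box","masking_tape"):
        f=tip_of(c,t) 
        print(c,t,[(np.round(x["centre"]),round(x["p"],2)) for x in f[:3]])
```

```text
0.0 [216.5 586.1 403.8] [ 0.2  1.  -0.  -0. ]
top [ 470.   -92.8 1099.8]
top bleed_key [(array([220., 294.]), 0.72), (array([230., 326.]), 0.61), (array([271., 322.]), 0.54)]
top key_grip [(array([274., 324.]), 0.69), (array([221., 292.]), 0.68), (array([232., 325.]), 0.57)]
top key_block [(array([231., 322.]), 0.92)]
top manifold []
top port [(array([207., 218.]), 0.76)]
top oil_can [(array([142., 309.]), 0.89)]
top screw_box [(array([149., 250.]), 0.96)]
top masking_tape [(array([240., 419.]), 0.76), (array([141., 308.]), 0.4), (array([209., 220.]), 0.29)]
side [365.1 625.5 547.1]
side bleed_key [(array([205., 370.]), 0.96), (array([220., 414.]), 0.94), (array([232., 350.]), 0.92)]
side key_grip [(array([192., 371.]), 0.79), (array([218., 346.]), 0.78), (array([264., 234.]), 0.58)]
side key_block [(array([219., 367.]), 0.97)]
side manifold [(array([307., 304.]), 0.81), (array([206., 367.]), 0.18)]
side port [(array([285., 307.]), 0.82)]
side oil_can [(array([222., 255.]), 0.8)]
side screw_box [(array([265., 232.]), 0.97)]
side masking_tape [(array([170., 390.]), 0.82)]
```

View pics/top0.png

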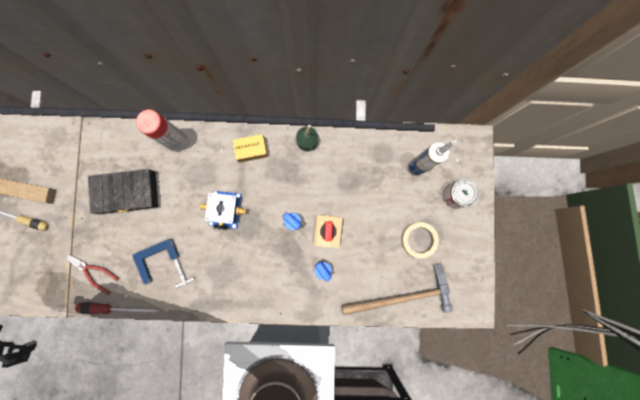

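View pics/side0.png

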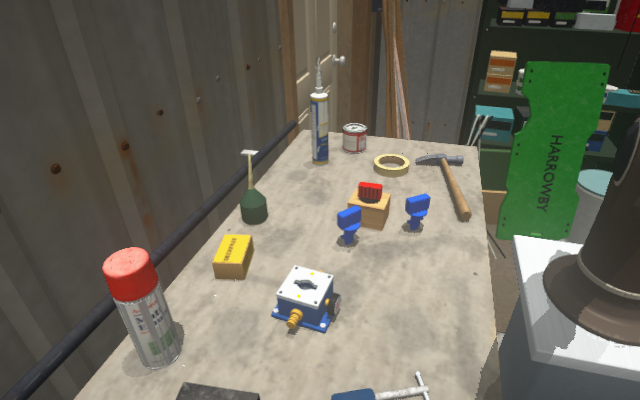

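Run:
```python
from h import *
np.set_printoptions(precision=1,suppress=True)
print("grip",meet(ray("top",(232,325)),ray("side",(192,371))))
print("block top",atz("top",(231,322),0),atz("side",(219,367),0))
print("port",meet(ray("top",(207,218)),ray("side",(285,307))), atz("top",(207,218),60),atz("side",(285,307),60))
print("can",atz("top",(142,309),0),atz("side",(222,255),0),"box",atz("top",(149,250),0))
s=r.read_state();print(R.from_quat(s["eef_rot"]).as_matrix())
```

```text
grip (array([ 476.9, -123.1,   81.5]), [1.7454240902832705, 1.7454240902834064])
block top [ 482.  -116.4    0. ] [ 481.8 -129.5    0. ]
port (array([536.3, 175.7,  61.9]), [4.183152368720348, 4.183152368720352]) [540.5 177.2  60. ] [532.7 173.4  60. ]
can [747.2 -70.7   0. ] [740.  -46.9   0. ] box [721.1 105.3   0. ]
[[-0.9  0.3  0. ]
 [ 0.3  0.9  0. ]
 [ 0.   0.  -1. ]]
```

Red key sits in the block at about (231,328) in top and (192,371) in side. The blue look-alikes are at (221,292) and (270,323) in top. The manifold is at (209,221) with its gauge towards the robot, so its x axis points roughly along world +x. I'll look from the wrist above the manifold on the way.

Add to h.py:
```python
def delta(target,ydir=None):
    """shift to world TCP target in tool axes; ydir=wanted world yaw (deg) of tool y -> turn about tool z"""
    s=r.read_state();M=R.from_quat(s["eef_rot"]).as_matrix()
    d=M.T@(np.array(target)-s["tool_pos"]);t=None
    if ydir is not None:
        cur=np.degrees(np.arctan2(M[1,1],M[0,1]));t=-np.radians((ydir-cur+90)%180-90)
    return np.round(d,1),t
```

Run:
```python
from h import *
np.set_printoptions(precision=4,suppress=True)
s=r.read_state();M=R.from_quat(s["eef_rot"]).as_matrix();print(M)
T=np.array(eyes.camera_params("wrist")["pose"]);print(M.T@(T[:3,3]-s["tool_pos"]),M.T@T[:3,:3]);print(eyes.camera_params("wrist")["mtx"])
print(delta([500,176,404],90),delta([477,-123,404],90))
```

```text
[[-0.9381  0.3465  0.    ]
 [ 0.3465  0.9381  0.0001]
 [ 0.      0.0001 -1.    ]]
[70.4476 -0.0033 29.9178] [[-0.      0.9599  0.2802]
 [ 1.      0.0001 -0.0002]
 [-0.0002  0.2802 -0.9599]]
[[278.6962   0.     315.6814]
 [  0.     278.6962 202.7592]
 [  0.       0.       1.    ]]
(array([-408. , -286.7,    0.7]), np.float64(-0.35379332874773367)) (array([-490.1, -575.1,    0.6]), np.float64(-0.35379332874773367))
```

The manual's scale: shifts go in shares of 50 cm and turns go in shares of 2 pi rad. Converting my numbers, -320 mm / 500 = -0.64, -280 mm / 500 = -0.56, -0.354 rad / 6.2832 = -0.0563.

>>> {"op": "creep_tool", "data": {"motion": [{"jaw":1,"tx":-0.08,"ty":-0.056,"turn":-0.0159},{"jaw":1,"tx":-0.16,"ty":-0.112,"turn":-0.0318},{"jaw":1,"tx":-0.24,"ty":-0.168,"turn":-0.0563},{"jaw":1,"tx":-0.32,"ty":-0.224,"turn":-0.0563},{"jaw":1,"tx":-0.4,"ty":-0.28,"turn":-0.0563},{"jaw":1,"tx":-0.48,"ty":-0.336,"turn":-0.0563},{"jaw":1,"tx":-0.56,"ty":-0.392,"turn":-0.0563},{"jaw":1,"tx":-0.64,"ty":-0.448,"turn":-0.0563}]}}

```text
time: 1.7
tool_pos: [439.9, 263.4, 405.1]
eef_rot: [-0.0, 1.0, 0.0, 0.0]
wrist_force: [0.2, 0.6, 0.0]
finger_gap: 1.001
gripper_force: 0.0
```

```bash
python3 -c "
from h import *
print(delta([520,176,380],90))"
```

```text
(array([-80. , -87.5,  25.1]), np.float64(0.00021610694409318217))
```

Scaled: -87 mm / 500 = -0.174, -80 mm / 500 = -0.16.

>>> {"op": "creep_tool", "data": {"motion": [{"jaw":1,"tx":-0.054,"ty":-0.058,"tz":0.016},{"jaw":1,"tx":-0.108,"ty":-0.116,"tz":0.032},{"jaw":1,"tx":-0.16,"ty":-0.174,"tz":0.05},{"jaw":1,"tx":-0.16,"ty":-0.174,"tz":0.05},{"jaw":1,"tx":-0.16,"ty":-0.174,"tz":0.05}]}}

```text
time: 2.2
tool_pos: [519.4, 177.6, 379.4]
eef_rot: [0.001, 1.0, -0.0, -0.0]
wrist_force: [-0.9, 0.2, -0.3]
finger_gap: 0.998
gripper_force: 0.0
```

Run:
```python
from h import *
np.set_printoptions(precision=1,suppress=True)
P=eyes.camera_params("wrist");im=save("wrist","w1.png")
cv2.imwrite("pics/w1c.png",im[:,:,::-1])
for f in (tip_of,recognise):
  for t in("port","manifold"):
    for x in f("wrist",t)[:2]: print(f.__name__,t,x["centre"],x["p"],atz("wrist",x["centre"],60 if t=="port" else 0,P))
```

```text
call port [209.0, 311.4] 0.59 [540.3 172.6  60. ]
call manifold [196.7, 315.7] 0.72 [542.5 177.3   0. ]
call port [195.4, 311.6] 0.57 [525.  172.9  60. ]
call manifold [199.5, 313.6] 0.89 [546.3 174.5   0. ]
```

View pics/w1c.png

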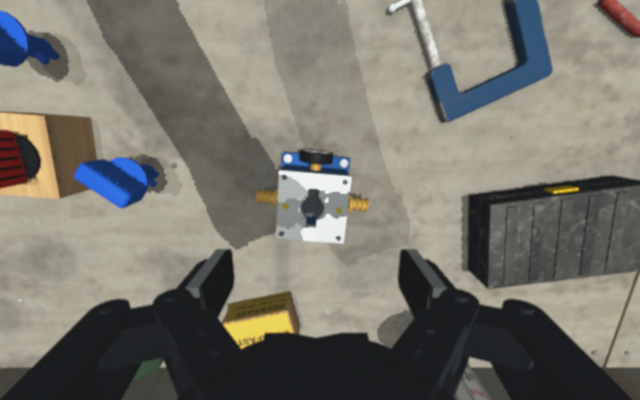

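The slot runs along the image's vertical (world x) with the bore at about (206,313), and the dots are at (205,285) and (209,340). I'll take one closer look for precision.

Scaled: 100 mm / 500 = 0.2, 80 mm / 500 = 0.16.

>>> {"op": "creep_tool", "data": {"motion": [{"jaw":1,"tx":-0.02,"tz":0.08},{"jaw":1,"tx":-0.04,"tz":0.16},{"jaw":1,"tx":-0.05,"tz":0.2},{"jaw":1,"tx":-0.05,"tz":0.2},{"jaw":1,"tx":-0.05,"tz":0.2}]}}

```text
time: 2.95
tool_pos: [544.0, 179.0, 280.2]
eef_rot: [-0.001, 1.0, 0.0, -0.0]
wrist_force: [-0.3, 0.2, 1.0]
finger_gap: 0.998
gripper_force: 0.0
```

Run:
```python
from h import *
np.set_printoptions(precision=1,suppress=True)
s=r.read_state();P=eyes.camera_params("wrist");im=save("wrist","w2.png")
print(s["tool_pos"],R.from_quat(s["eef_rot"]).as_matrix()[:,1],s["time"])
for x in tip_of("wrist","port")[:2]: print(x["centre"],x["p"],atz("wrist",x["centre"],60,P))
# rectify the z=60 plane: 0.25 mm/px, centre 538,175 ; rows down=+x, cols right=+y... 
H=[];c=np.array([538,175]);W=120
src=[];dst=[]
g=np.stack(np.meshgrid(np.arange(-60,60,.25),np.arange(-60,60,.25),indexing="ij"),-1)
T=np.array(P["pose"]);pts=np.concatenate([g+c,np.full(g.shape[:2]+(1,),60.)],-1).reshape(-1,3)
q=(pts-T[:3,3])@T[:3,:3];q=q*[1,-1,-1]
uv=cv2.projectPoints(q,np.zeros(3),np.zeros(3),np.array(P["mtx"]),np.array(P["distortion"]))[0].reshape(480,480,2).astype(np.float32)
o=cv2.remap(im,uv,None,cv2.INTER_CUBIC)
cv2.imwrite("pics/rect.png",o[::-1,::-1,::-1])
print("row0=x598,col0=y235, 4px/mm")
```

```text
[544.  179.  280.2] [-0.  1.  0.] 2.95
[214.9, 303.8] 0.65 [538.1 170.2  60. ]
row0=x598,col0=y235, 4px/mm
```

View pics/rect.png

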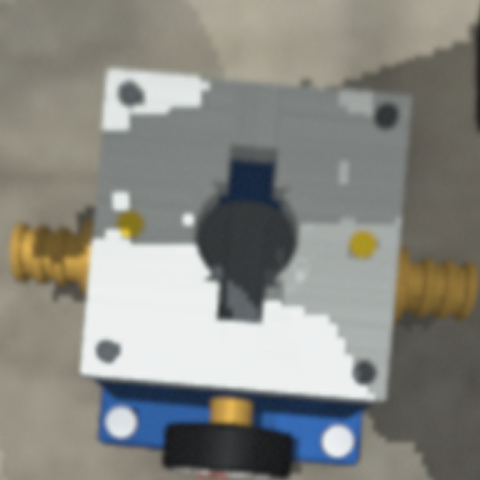

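The rectified view (z = 60 plane) gives corners (108,68), (413,95), (385,402) and (80,375). That puts the port at about (539.2, 173.1) with the manifold's x axis at about -5.1° yaw, and the side length comes out at 76.5 mm, as it should. Next, the key.

Scaled: -302 mm / 500 = -0.604, -290 mm / 500 = -0.58.

>>> {"op": "creep_tool", "data": {"motion": [{"jaw":1,"tx":0.016,"ty":-0.06,"tz":-0.08},{"jaw":1,"tx":0.032,"ty":-0.14,"tz":-0.1},{"jaw":1,"tx":0.048,"ty":-0.23,"tz":-0.1},{"jaw":1,"tx":0.064,"ty":-0.32,"tz":-0.1},{"jaw":1,"tx":0.08,"ty":-0.41,"tz":-0.1},{"jaw":1,"tx":0.1,"ty":-0.5,"tz":-0.09},{"jaw":1,"tx":0.116,"ty":-0.58,"tz":-0.08},{"jaw":1,"tx":0.124,"ty":-0.604,"tz":-0.08}]}}

```text
time: 3.85
tool_pos: [480.9, -128.0, 321.1]
eef_rot: [0.003, 1.0, -0.001, 0.001]
wrist_force: [0.4, 1.0, 0.2]
finger_gap: 0.996
gripper_force: 0.0
```

>>> {"op": "creep_tool", "data": {"motion": [{"jaw":1},{"jaw":1}]}}

```text
time: 4.05
tool_pos: [482.7, -122.5, 320.6]
eef_rot: [-0.001, 1.0, 0.0, 0.001]
wrist_force: [-0.2, 0.4, 0.6]
finger_gap: 0.998
gripper_force: 0.0
```

Add to h.py:
```python
def rectify(im,P,c,z,name,half=60,k=4):
    a=np.arange(half,-half,-1/k);g=np.stack(np.meshgrid(a,a,indexing="ij"),-1)+np.array(c);n=len(a)
    T=np.array(P["pose"]);pts=np.concatenate([g,np.full((n,n,1),float(z))],-1).reshape(-1,3)
    q=(pts-T[:3,3])@T[:3,:3]*[1,-1,-1]
    uv=cv2.projectPoints(q,np.zeros(3),np.zeros(3),np.array(P["mtx"]),np.array(P["distortion"]))[0].reshape(n,n,2).astype(np.float32)
    o=cv2.remap(im,uv,None,cv2.INTER_CUBIC);cv2.imwrite("pics/"+name,o[:,:,::-1]);return o
```

Run:
```python
from h import *
s=r.read_state();P=eyes.camera_params("wrist");im=save("wrist","w3.png")
print(s["tool_pos"],s["time"])
for x in tip_of("wrist","key_grip")[:3]: print(x["centre"],x["p"],atz("wrist",x["centre"],81,P))
o=rectify(im,P,(477,-123),98,"rect2.png")
hsv=cv2.cvtColor(o,cv2.COLOR_RGB2HSV);m=(((hsv[...,0]<8)|(hsv[...,0]>172))&(hsv[...,1]>150)&(hsv[...,2]>60)).astype(np.uint8)
cs=max(cv2.findContours(m,0,1)[0],key=cv2.contourArea);print(cv2.minAreaRect(cs),cv2.contourArea(cs))
```

```text
[ 482.71930879 -122.45300821  320.6366323 ] 4.05
[213.7, 303.0] 0.88 [ 482.99516767 -132.51448992   81.        ]
[239.5, 427.3] 0.8 [505.10330221 -31.38476048  81.        ]
[64.7, 322.1] 0.69 [ 375.49098993 -118.19114542   81.        ]
((265.9999694824219, 232.49998474121094), (224.99996948242188, 81.99998474121094), 90.0) 16956.5
```

View pics/rect2.png

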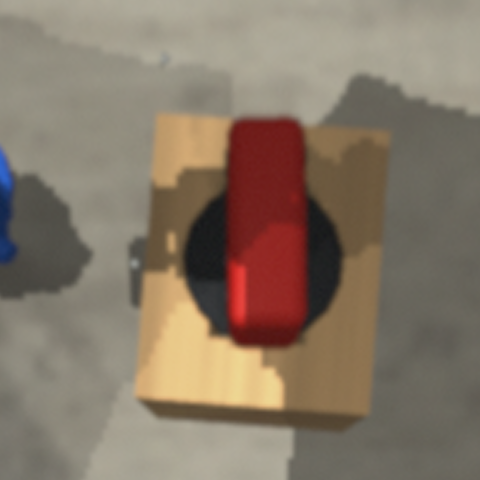

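The wing's top centre is at rect (266,226), which puts the key at about (481, -129.7) with yaw around +0.7°. The collar agrees, at a measured diameter of 46.5 mm. Grasping now.

Scaled: 80 mm / 500 = 0.16, -7.2 mm / 500 = -0.0144.

>>> {"op": "creep_tool", "data": {"motion": [{"jaw":0.8,"tx":0.0034,"ty":-0.0144},{"jaw":0.8,"tx":0.0034,"ty":-0.0144,"tz":0.06},{"jaw":0.8,"tx":0.0034,"ty":-0.0144,"tz":0.12},{"jaw":0.8,"tx":0.0034,"ty":-0.0144,"tz":0.16},{"jaw":0.8,"tx":0.0034,"ty":-0.0144,"tz":0.16},{"jaw":0.8,"tx":0.0034,"ty":-0.0144,"tz":0.16}]}}

```text
time: 4.75
tool_pos: [480.8, -130.7, 239.9]
eef_rot: [-0.0, 1.0, -0.0, -0.0]
wrist_force: [-0.1, 0.1, 0.4]
finger_gap: 0.801
gripper_force: 0.0
```

>>> {"op": "creep_tool", "data": {"motion": [{"jaw":0},{"jaw":0},{"jaw":0},{"jaw":0},{"jaw":0},{"jaw":0}], "grip_force": 80}}

```text
time: 5.35
tool_pos: [480.9, -130.9, 240.7]
eef_rot: [-0.0, 1.0, 0.0, 0.001]
wrist_force: [-1.4, 0.7, 6.9]
finger_gap: 0.22
gripper_force: 78.2
```

Scaled: -110 mm / 500 = -0.22, -80 mm / 500 = -0.16.

>>> {"op": "creep_tool", "data": {"motion": [{"jaw":0,"tz":-0.03},{"jaw":0,"tz":-0.08},{"jaw":0,"tz":-0.16},{"jaw":0,"tz":-0.22},{"jaw":0,"tz":-0.22},{"jaw":0,"tz":-0.22}]}}

```text
time: 5.95
tool_pos: [480.4, -130.8, 350.2]
eef_rot: [-0.0, 1.0, 0.0, 0.001]
wrist_force: [0.0, -0.2, -1.5]
finger_gap: 0.222
gripper_force: 78.1
```

Run:
```python
from h import *
s=r.read_state();P=eyes.camera_params("wrist");im=save("wrist","w4.png")
print(s["tool_pos"],s["eef_rot"])
o=rectify(im,P,s["tool_pos"][:2],s["tool_pos"][2]-142,"rect3.png",half=40,k=6)
sd=save("side","s4.png"); c=proj("side",[s["tool_pos"][0],s["tool_pos"][1],s["tool_pos"][2]-155]).astype(int);print(c)
cr=sd[max(c[0]-60,0):c[0]+60,c[1]-60:c[1]+60]
b=cv2.resize(cr,(480,480),interpolation=2)[:,:,::-1]
cv2.imwrite("pics/both.png",np.hstack([cv2.resize(o,(400,400))[:,:,::-1],cv2.resize(b,(400,400))]))
```

```text
[ 480.39905319 -130.83071191  350.21902673] [-1.96316708e-04  9.99999644e-01  8.25398517e-05  8.16778039e-04]
[145 371]
```

View pics/both.png

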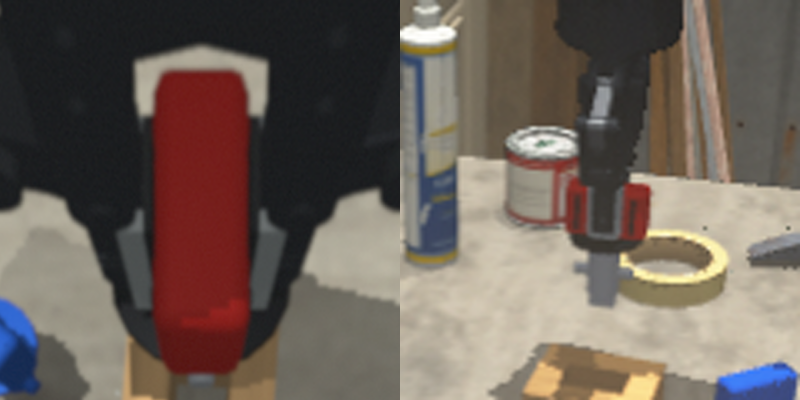

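The key is held upright and centred: wing at rect columns 154–247, about -0.5 mm offset in x. Carrying it to the port.

Scaled: 304 mm / 500 = 0.608, 294 mm / 500 = 0.588, 0.089 rad / 6.2832 = 0.0142.

>>> {"op": "creep_tool", "data": {"motion": [{"jaw":0,"tx":-0.016,"ty":0.084,"turn":0.0032},{"jaw":0,"tx":-0.032,"ty":0.168,"turn":0.008},{"jaw":0,"tx":-0.05,"ty":0.252,"turn":0.0142},{"jaw":0,"tx":-0.066,"ty":0.336,"turn":0.0142},{"jaw":0,"tx":-0.082,"ty":0.42,"turn":0.0142},{"jaw":0,"tx":-0.098,"ty":0.504,"turn":0.0142},{"jaw":0,"tx":-0.114,"ty":0.588,"turn":0.0142},{"jaw":0,"tx":-0.118,"ty":0.608,"turn":0.0142}]}}

```text
time: 6.85
tool_pos: [538.9, 178.9, 347.8]
eef_rot: [0.041, 0.999, 0.001, -0.001]
wrist_force: [0.2, -0.6, -1.5]
finger_gap: 0.221
gripper_force: 78.4
```

>>> {"op": "creep_tool", "data": {"motion": [{"jaw":0,"tz":0.04},{"jaw":0,"tz":0.08},{"jaw":0,"tz":0.08},{"jaw":0,"tz":0.08}]}}

```text
time: 7.25
tool_pos: [539.3, 172.6, 308.9]
eef_rot: [0.045, 0.999, -0.001, -0.001]
wrist_force: [0.8, 1.2, -1.0]
finger_gap: 0.22
gripper_force: 78.4
```

Run:
```python
from h import *
s=r.read_state();p=s["tool_pos"];P=eyes.camera_params("wrist");im=save("wrist","w5.png")
print(delta([539.6,173.1,305],84.9))
o=rectify(im,P,(539.2,173.1),60,"rect5.png",half=50,k=4)
sd=save("side","s5.png"); c=proj("side",[539,173,90]).astype(int)
b=cv2.resize(sd[c[0]-50:c[0]+50,c[1]-50:c[1]+50],(400,400),interpolation=2)
cv2.imwrite("pics/both5.png",np.hstack([o,b])[:,:,::-1])
```

```text
(array([0.1, 0.4, 4.7]), np.float64(-0.00039956331401777285))
```

View pics/both5.png

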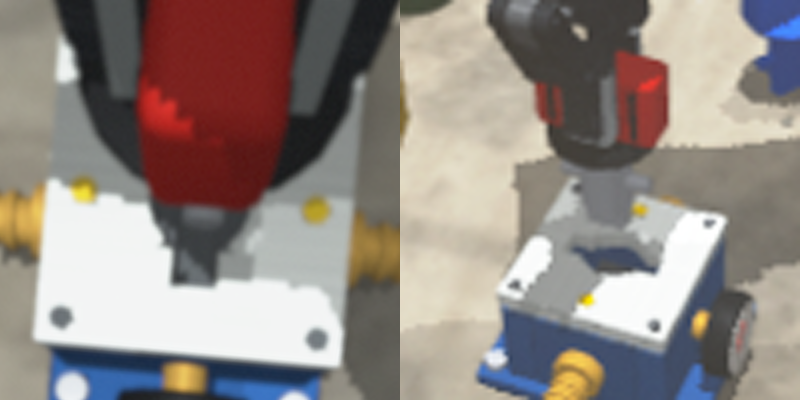

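The port centre is reconfirmed: dots at (84,190) and (316,211) give a centre of (200,200), and the key is aligned above it. Descending.

Scaled: 28 mm / 500 = 0.056, 20 mm / 500 = 0.04.

>>> {"op": "creep_tool", "data": {"motion": [{"jaw":0,"tz":0.02},{"jaw":0,"tz":0.04},{"jaw":0,"tz":0.056},{"jaw":0,"tz":0.056}]}}

```text
time: 7.75
tool_pos: [538.9, 172.9, 280.1]
eef_rot: [0.044, 0.999, -0.001, -0.001]
wrist_force: [-0.7, -0.1, -1.8]
finger_gap: 0.221
gripper_force: 78.4
```

>>> {"op": "creep_tool", "data": {"motion": [{"jaw":0,"tz":0.012},{"jaw":0,"tz":0.024},{"jaw":0,"tz":0.032},{"jaw":0,"tz":0.032}]}}

```text
time: 8.15
tool_pos: [539.2, 173.1, 265.0]
eef_rot: [0.044, 0.999, -0.0, -0.0]
wrist_force: [-0.0, -0.3, -1.2]
finger_gap: 0.219
gripper_force: 78.4
```

Scaled: 8 mm / 500 = 0.016, 4 mm / 500 = 0.008.

>>> {"op": "creep_tool", "data": {"motion": [{"jaw":0,"tz":0.008},{"jaw":0,"tz":0.016},{"jaw":0,"tz":0.016}]}}

```text
time: 8.45
tool_pos: [539.6, 173.2, 257.9]
eef_rot: [0.044, 0.999, 0.0, 0.0]
wrist_force: [-0.9, -0.5, 5.2]
finger_gap: 0.219
gripper_force: 79.3
```

>>> {"op": "creep_tool", "data": {"motion": [{"jaw":0,"tz":0.008},{"jaw":0,"tz":0.016},{"jaw":0,"tz":0.02},{"jaw":0,"tz":0.02},{"jaw":0,"tz":0.02}]}}

```text
time: 8.95
tool_pos: [539.8, 173.2, 248.9]
eef_rot: [0.044, 0.999, 0.0, 0.001]
wrist_force: [-2.6, -1.1, 11.3]
finger_gap: 0.218
gripper_force: 80.1
```

Scaled: 3.5 mm / 500 = 0.007, 2 mm / 500 = 0.004.

>>> {"op": "creep_tool", "data": {"motion": [{"jaw":0,"tz":0.002},{"jaw":0,"tz":0.004},{"jaw":0,"tz":0.007},{"jaw":0,"tz":0.007},{"jaw":0,"tz":0.007}]}}

```text
time: 9.45
tool_pos: [539.9, 173.2, 246.4]
eef_rot: [0.044, 0.999, 0.001, 0.001]
wrist_force: [-4.8, -1.5, 19.6]
finger_gap: 0.218
gripper_force: 81.6
```

Scaled: 0.8 rad / 6.2832 = 0.1273.

```bash
python3 -c "
from h import *
print(r.read_state()['joint_positions'])"
```

```text
[-0.49589833  0.4984581   0.13193624  1.89660908 -0.09287271  0.75023534
  1.16990701]
```

>>> {"op": "creep_tool", "data": {"motion": [{"jaw":0,"turn":0.0191},{"jaw":0,"turn":0.0382},{"jaw":0,"turn":0.0573},{"jaw":0,"turn":0.0764},{"jaw":0,"turn":0.0955},{"jaw":0,"turn":0.1114},{"jaw":0,"turn":0.1273},{"jaw":0,"turn":0.1273}]}}

```text
time: 10.25
tool_pos: [540.1, 173.0, 246.4]
eef_rot: [0.431, 0.902, 0.001, 0.001]
wrist_force: [-4.2, -1.9, 20.2]
finger_gap: 0.222
gripper_force: 81.5
```

```bash
python3 -c "
from h import *
s=r.read_state();print(s['joint_positions'],s['wrist_torque'])"
```

```text
[-0.65284515  0.51462562  0.34219823  1.90728908 -0.24303897  0.75728581
  0.50444173] [-0.83752727  1.2026922   0.09431729]
```

Scaled: 0.79 rad / 6.2832 = 0.1257.

>>> {"op": "creep_tool", "data": {"motion": [{"jaw":0,"turn":0.0191},{"jaw":0,"turn":0.0382},{"jaw":0,"turn":0.0573},{"jaw":0,"turn":0.0764},{"jaw":0,"turn":0.0955},{"jaw":0,"turn":0.1114},{"jaw":0,"turn":0.1257},{"jaw":0,"turn":0.1257}]}}

```text
time: 11.05
tool_pos: [539.7, 172.5, 246.4]
eef_rot: [0.745, 0.667, 0.0, -0.0]
wrist_force: [-6.8, -4.2, 25.1]
finger_gap: 0.224
gripper_force: 82.1
```

>>> {"op": "creep_tool", "data": {"motion": [{"jaw":0},{"jaw":0},{"jaw":0},{"jaw":0}]}}

```text
time: 11.45
tool_pos: [539.7, 172.4, 246.4]
eef_rot: [0.744, 0.668, 0.0, -0.0]
wrist_force: [-7.6, -2.7, 24.1]
finger_gap: 0.219
gripper_force: 82.1
```

Run:
```python
from h import *
s=r.read_state();M=R.from_quat(s["eef_rot"]).as_matrix();print(s['joint_positions'],s['wrist_torque'],"yaw tool y",np.degrees(np.arctan2(M[1,1],M[0,1])))
sd=save("side","s6.png");w=save("wrist","w6.png"); c=proj("side",[539,173,80]).astype(int)
b=cv2.resize(sd[c[0]-50:c[0]+50,c[1]-50:c[1]+50],(400,400),interpolation=2)
cv2.imwrite("pics/both6.png",np.hstack([w[:,120:520],b])[:,:,::-1])
```

```text
[-0.80220585  0.54976583  0.55096702  1.91784824 -0.39946466  0.78274387
 -0.13720429] [-1.12450291  1.88728377  0.11805343] yaw tool y -6.198723259847888
```

View pics/both6.png

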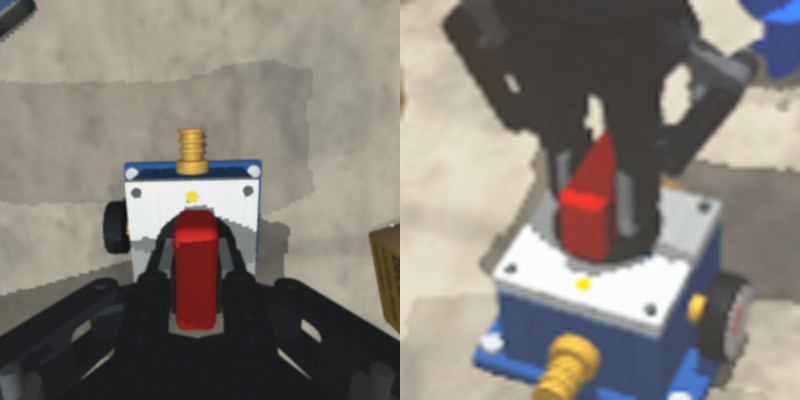

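The wing now points at the yellow dots (wrist view (197,192)). The tool has turned about 91°, the force shows the key at its stop, and the torque of about 0.12 N m matches the twist spring. Handing in.

```bash
python3 -c "
from h import *
print(r.sign_off())"
```

```text
the job is handed in; nothing more can be done
None
```

The job is handed in at about 11.5 s of the 46 s allowed, with the red key still gripped in the port, pressed to its stop and turned clockwise about 91°; no verdict came back.

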